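Slide the top brass blank off the stack into the marking jig

ROBOT

A 6-joint arm with a two-finger parallel gripper is mounted at the origin on the work surface. World frame = base frame: x ahead of the robot, y to its left, z up, the work surface at z = 0. Lengths are in mm, angles in rad, forces in N, time in s.
With the tool pointing down it reaches from about 400 to 925 mm from the base axis. Payload 12.5 kg.
Tool frame: the origin (TCP) lies midway between the tips of the shut fingers; the grasp point (between the pads) lies 19 mm behind it (env.tcp_to_grasp is the distance from the TCP to the grasp point, in mm); z points along the fingers, y is the line along which they close (so a half turn about z gives the same grasp; the last joint's range is limited). The gripper opens to 95 mm and grips with 3 to 60 N. Pads are 20 mm wide; open, the fingers measure 119 mm over their backs; the gripper's body (75 mm by 180 mm) begins 59 mm behind the grasp point.
Start: joints at [1.025, 0.491, 1.559, -0, 1.092, -0.106], TCP at [266.086, 565.549, 214.661] pointing down, gripper open.
Joint ranges: [-3.1, 3.1], [-0.84, 2.19], [0.05, 2.79], [-1.13, 4.28], [0.06, 2.93], [-2.69, 2.69]. Speed limits (rad/s): [2.22, 2.22, 2.79, 3.14, 3.14, 3.14].

INTERFACE

Orientations are given as [roll, pitch, yaw] about the fixed x, y, z axes, in that order (R = Rz(yaw) Ry(pitch) Rx(roll)).
In Python, from cell import env gives the robot as it stands. The module is installed in compiled form; this text tells all that it offers.
- The arm moves only by the tool step_arm, never from a script. Its argument "plan" is a list that holds one entry, the list of rows, each a list of 5 numbers: the shift along the tool's x, y, z in mm, then the turn about the tool's z in degrees, then the opening, from -1 (shut) to 1 (fully open). A call has 1 to 8 rows; each row is the pose to reach, as a shift and turn from the pose commanded when the call began, along the tool's axes at that moment; what a row does not reach only later rows make up. A row lasts 1/12 s, in which the tool goes at most 41.7 mm and 7.16 degrees, less where a joint would pass 70% of its speed; a pose out of reach is approached as far as the arm can. A call with a gripper value outside its range is refused whole. The fingers move at their own pace and stop on an object; the grip force is fixed at half the most. Time passes only in rows, so rows that repeat a pose let the fingers close. It gives the time, the measured TCP pose, the force, the opening and the grip force at its end, in the units of the state.
- env.state(): the state, without advancing time (a new reading comes with each control period).
- env.read_camera(name): name is "side" or "top"; returns the picture (384x512x3 uint8, blue, green, red); there is no depth.
- env.get_calibration(name): a dict with "K" (3x3 intrinsics, pixels), "extrinsics" (4x4, takes a point from world to camera coordinates). Camera axes: x right, y up, looking along -z (the intrinsics and any distortion apply to the point x, -y, -z); pixel columns grow to the right and rows downward; lengths in mm; the calibration is good to about 2 mm. A picture is of the moment at which its call begins. get_calibration takes no time and is no camera call.
- env.job_done(): hands the job in; it is judged then, once.
The state is a dict: "t": time; "joints": joint angles; "qvel": joint speeds; "tau": joint torques, N m; "eef_pos": TCP position; "tcp_rot": TCP orientation; "ft_force": force on the tool from outside, world axes, zero at the start; "moment": the same for the moment, N m; "opening": opening from 0.0 (shut) to 1.0 (fully open); "grip_force": force on a finger pad.
Only numpy, scipy, OpenCV 4.12 (cv2) and the standard library are available. Lean on these libraries where they do the work, as an engineer would, in place of code of your own. Each camera call takes 0.05 s, during which the arm holds its last target. There are 200 camera calls.

TASK

Slide the top brass blank sideways out of the wooden magazine, off the stack and onto the steel marking jig beside it, without lifting it or pressing hard, and push it gently home into the corner so that it lies flat and snug against both fences. Leave the other blanks stacked as they are and do not disturb the other things on the bench.

Things in the scene. Friction and masses are not known exactly. Their poses are not given: they have to be found in the camera images.
- blank1: the TOP blank, the one to move: polished brass plate 90 x 90 x 6 mm, 0.3 to 0.55 kg, too wide to span. Origin: centre of its underside, at first 28 mm above the bench. The walls hide its rear edge: fingertips pressed on its top with 5 to 15 N drag it along (too light slips; over 30 N marks the brass). Once it stands out some 50 mm its rear edge can be pushed. It slides on metal with 1 to 4 N
- blank2: the second blank, same plate; underside 22 mm above the bench, so its upper face, at 28 mm, is what a low fingertip would scrape. Must stay (within about 6 mm)
- blank3: third blank, same plate, underside at 16 mm; must stay
- blank4: bottom blank, same plate, underside at 10 mm; must stay
- magazine: fixed dark wooden holder of the stack; origin: centre of the underside of its 10 mm thick floor, 110 (x) x 98 (y) mm. Walls 6 mm thick rise to 38 mm, 4 mm above the top blank: one across the back, inner face at y = -49 mm, and one on each side, inner faces at x = +-49 mm, from y = -55 to -9 mm. The front (+y), towards the jig, is open; the stack's front edge is about 22 mm from the jig
- jig: fixed steel marking jig off the magazine's +y side, yaw within 0.1 rad of the magazine's; origin on its underside. Flat table x -60..60, y -44..50 mm in its frame, 26 mm above the bench (2 mm below the top blank's underside). Two dark steel fences, tops at 33 mm, meet in a corner at its +x +y end; the sides towards the stack (-y) and the robot (-x) are open. Sheared straight across, the blank arrives 5 to 35 mm short of the side fence
- end_fence (a point): middle of the inner face of the end fence, at table height, axes as the jig's. The fence runs along the jig's x at the end away from the stack, 10 mm thick; inner face at jig y = +40 mm
- side_fence (a point): middle of the inner face of the side fence, at table height, axes as the jig's. It runs along the jig's y from -24 to +50 mm, 10 mm thick, on the side away from the robot; inner face at jig x = +50 mm
- home (a point): point on the jig's table, axes as the jig's, where the centre of the blank's underside lies when home against both fences (45 mm from each inner face; the blank then overhangs the jig's near edge by 6 mm)
- file: bystander, leave alone: hand file, 160 mm long, round wooden handle 16 mm thick, lying flat; origin: its underside
- punch: bystander, leave alone: upright steel doming punch, 24 mm across the foot, 62 mm tall; origin: its underside
- jar: bystander, leave alone: small glass jar, 52 mm across, 55 mm tall; origin: its underside
- cork_block: bystander, leave alone: cork block 70 x 45 x 30 mm; origin: its underside
- bracelet: bystander, leave alone: copper bangle lying flat, 68 mm across, 14 mm high; origin: its underside
- mandrel: bystander, leave alone: upright tapered steel ring stick, foot 44 mm across, 91 mm tall; origin: its underside
- hammer: bystander, leave alone: hammer, 200 mm long, lying flat; origin: its underside
Mind the look-alikes: they are no part of the job. What is shaped like the blank1 but red or white is not meant.

How it is judged:
By the outcome, as a careful person would: the job done as asked, in the order asked, and still so for the second after the job is handed in, with the robot touching nothing.
It also fails if it takes over 51 s, if anything falls off the work surface, if the arm or the gripper's body presses on something with over 40 N, if the wrist force passes 120 N, or if a joint passes its speed limit or range.

## Working session

There is one attempt and no reset: what is moved stays moved. The work goes in short steps, Python scripts to look and compute and a tool call to move; the robot and the scene stay as the last step left them, time stands still between calls to the robot, and variables do not carry over. Pictures are saved under pics/ and viewed, at most 13 in all, crops included, and the job is handed in when it is done.

Besides the shell and the picture viewer there is one more tool, called after ">>>" in YAML: its name, and indented under it one key for each argument. step_arm: Moves the arm, as the interface text tells. Its arguments: {"type":"object","properties":{"plan":{"type":"array"}},"required":["plan"]}

```bash
mkdir -p pics; python3 - <<'E'
from cell import env
import cv2,numpy as np
for n in("top","side"):
    im=env.read_camera(n);cv2.imwrite(f"pics/{n}0.png",im)
    c=env.get_calibration(n);print(n,c)
s=env.state();print(s)
E
```

```text
top {'K': array([[440.65735966,   0.        , 245.97345917],
       [  0.        , 440.65735966, 190.21643933],
       [  0.        ,   0.        ,   1.        ]]), 'extrinsics': array([[ 6.52322580e-02, -9.97862459e-01,  3.90705670e-03,
        -5.57530972e+01],
       [ 9.74797179e-01,  6.45605628e-02,  2.13547169e-01,
        -4.96529407e+02],
       [-2.13342945e-01, -1.01215762e-02,  9.76924942e-01,
        -1.20072454e+03],
       [ 0.00000000e+00,  0.00000000e+00,  0.00000000e+00,
         1.00000000e+00]])}
side {'K': array([[485.95026445,   0.        , 254.93109829],
       [  0.        , 485.95026445, 192.74266698],
       [  0.        ,   0.        ,   1.        ]]), 'extrinsics': array([[-9.47889744e-01, -3.17593000e-01,  2.52926752e-02,
         4.76423791e+02],
       [ 1.70216087e-01, -4.37718642e-01,  8.82852691e-01,
        -1.59223819e+02],
       [-2.69316759e-01,  8.41152232e-01,  4.68968449e-01,
        -1.27713979e+03],
       [ 0.00000000e+00,  0.00000000e+00,  0.00000000e+00,
         1.00000000e+00]])}
{'t': 0.1, 'joints': array([ 1.02540165e+00,  4.91480017e-01,  1.55934859e+00, -3.87161056e-05,
        1.09167446e+00, -1.05630222e-01]), 'qvel': array([-2.66914903e-04, -2.73392027e-03, -3.85398422e-04, -1.07992445e-03,
       -9.69526249e-04, -8.60390911e-05]), 'tau': array([ 1.63714940e-03, -6.13630629e+01, -2.58603412e+01,  6.92889467e-02,
        4.70624655e-02, -8.24103768e-05]), 'eef_pos': array([265.98521549, 565.36731696, 214.14589428]), 'tcp_rot': array([-3.14068369e+00, -6.18394330e-05,  2.70184603e+00]), 'ft_force': array([-0.60075575,  0.31202123, -0.1607331 ]), 'moment': array([-0.02995915, -0.03192598, -0.00354608]), 'grip_force': 0.0, 'opening': 0.9968411750797921}
```

View pics/top0.png

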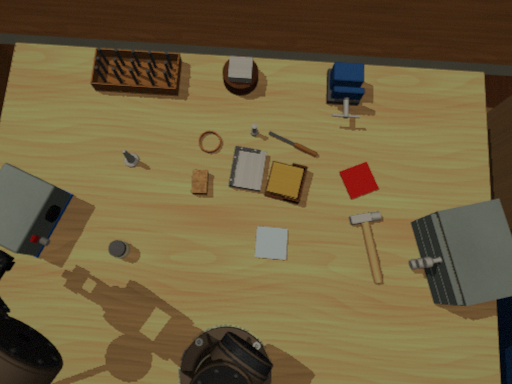

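View pics/side0.png

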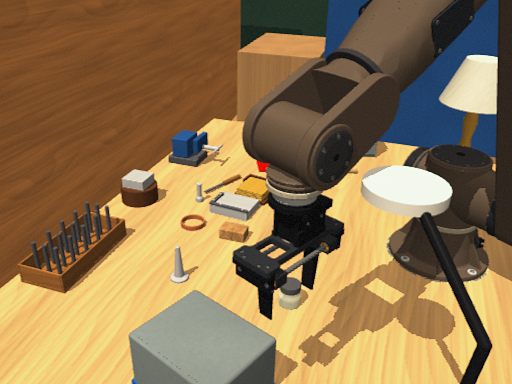

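The top view shows the brass stack in the wooden magazine at (287,181) and the jig at (248,169), with fences on its left and top. Possible look-alikes are the red plate (359,181), the white plate (271,243) and the cork block (200,181). The brass plate in the magazine matches the description. I'll check it in a close crop.

```bash
cat > h.py <<'E'
import numpy as np,cv2
from cell import env
def ray(n,uv,z):
    c=env.get_calibration(n);K=c["K"];E=c["extrinsics"];R,t=E[:3,:3],E[:3,3]
    uv=np.atleast_2d(np.float64(uv));d=np.c_[(uv-K[:2,2])/[K[0,0],K[1,1]],np.ones(len(uv))]*[1,-1,-1]
    d=d@R;o=-R.T@t
    return (o+d*((np.reshape(z,(-1,1))-o[2])/d[:,2:]))[:,:2]
def proj(n,P):
    c=env.get_calibration(n);K=c["K"];E=c["extrinsics"]
    p=(np.atleast_2d(P)@E[:3,:3].T+E[:3,3])*[1,-1,-1]
    q=p@K.T;return q[:,:2]/q[:,2:]
def crop(n,im,u,v,w,h,s,f):
    c=im[v:v+h,u:u+w];cv2.imwrite(f,cv2.resize(c,None,fx=s,fy=s,interpolation=cv2.INTER_CUBIC))
E
python3 - <<'E'
from h import *
t=cv2.imread("pics/top0.png");s=cv2.imread("pics/side0.png")
a=cv2.resize(t[135:210,220:320],None,fx=8,fy=8,interpolation=cv2.INTER_CUBIC)
cv2.imwrite("pics/tc.png",a)
crop("side",s,190,165,100,75,8,"pics/sc.png")
hsv=cv2.cvtColor(t,cv2.COLOR_BGR2HSV)
for p in[(287,181),(280,185),(250,165),(240,180),(234,170),(250,150),(275,195),(300,130)]:print(p,hsv[p[1],p[0]])
E
```

```text
(287, 181) [ 21 173 143]
(280, 185) [ 20 171 145]
(250, 165) [ 20  33 140]
(240, 180) [ 21  30 143]
(234, 170) [19 28 74]
(250, 150) [20 26 59]
(275, 195) [ 12 186  52]
(300, 130) [ 23 113 144]
```

View pics/tc.png

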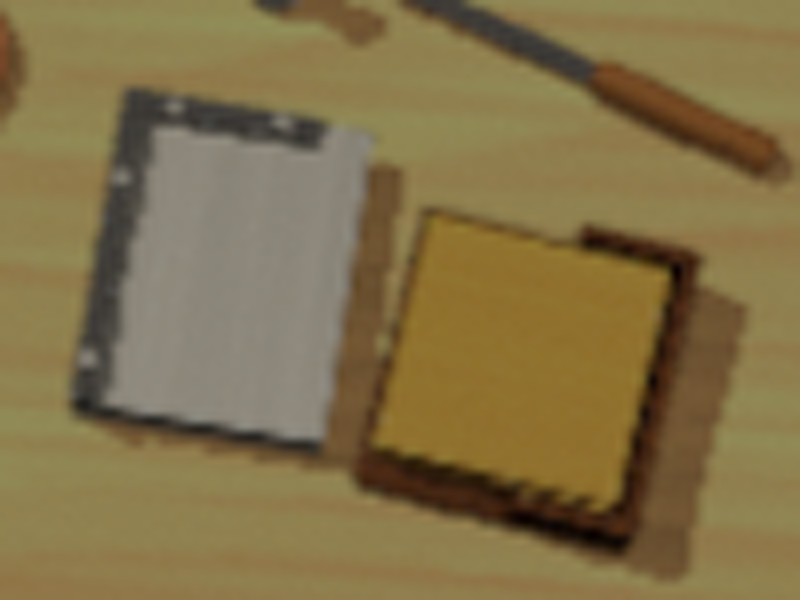

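View pics/sc.png

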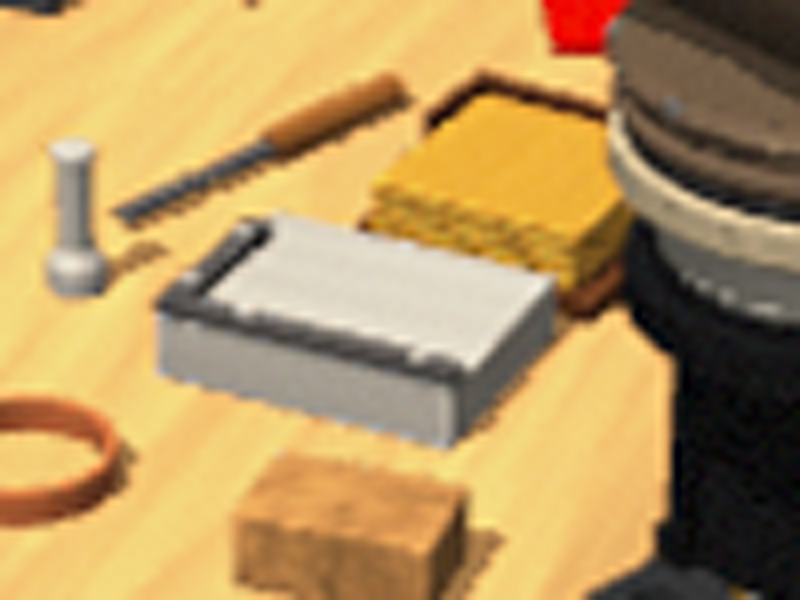

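The crops confirm the brass top blank in the magazine. In the 8x crop its corners are at about (428,210), (675,268), (612,515) and (375,450), and the jig's at (128,90), (372,130), (323,440) and (72,405).

```bash
cat >> h.py <<'E'
def fit(loc,w):
    a=np.array(loc,float);b=np.array(w);am=a.mean(0);bm=b.mean(0)
    z=((b-bm)@[1,1j]*np.conj((a-am)@[1,1j])).sum();th=np.angle(z)
    c,s=np.cos(th),np.sin(th);R=np.array([[c,-s],[s,c]]);t=bm-R@am
    return t,th,R,np.round(b-(a@R.T+t),1)
E
python3 - <<'E'
from h import *
f=lambda p:(np.array(p)+.5)/8-.5+[220,135]
J=[(60,50),(60,-44),(-60,-44),(-60,50),(50,40)]
wj=ray("top",f([(126,88),(374,132),(323,441),(72,405),(150,127)]),[33,26,26,33,33])
t,th,R,r=fit(J,wj);print("jig",t,th,r.tolist());home=t+R@[5,-5];print("home",home)
t0=cv2.imread("pics/top0.png");h=cv2.cvtColor(t0,cv2.COLOR_BGR2HSV)
m=cv2.inRange(h,(15,145,110),(26,255,255));m[:, :260]=0;m[:,320:]=0;m[:150]=0;m[215:]=0
n,l,st,_=cv2.connectedComponentsWithStats(m);k=1+st[1:,4].argmax()
c,_=cv2.findContours((l==k).astype(np.uint8),0,2);rc=cv2.minAreaRect(c[0]);print(rc, cv2.boxPoints(rc))
w=ray("top",f([(428,210),(675,268),(612,515),(375,450)]),34)
b,bt,Rb,rb=fit([(45,45),(45,-45),(-45,-45),(-45,45)],w);print("blank",b,bt,rb.tolist())
print("blank rect",ray("top",rc[0],34)); print("blank in jig",R.T@(b-t), "sizes",np.linalg.norm(np.diff(w,axis=0),axis=1))
# side view check
fs=lambda p:(np.array(p)+.5)/8-.5+[190,165]
ws=ray("side",fs([(160,300),(450,385),(270,240)]),[33,33,33]);print("side jig(60,50),(-60,50),(50,40)",ws, "pred",[t+R@q for q in[(60,50),(-60,50),(50,40)]])
ws=ray("side",fs([(375,192),(565,270)]),34);print("side blank front corners",ws,[b+Rb@q for q in[(45,45),(-45,45)]])
E
```

```text
jig [571.37902907 -26.43339964] -0.08878393253164003 [[1.0, -0.6], [0.7, 0.3], [1.7, 1.7], [-0.8, -0.1], [-2.6, -1.4]]
home [575.91599886 -31.8570428 ]
((284.61767578125, 179.5294189453125), (31.529632568359375, 31.287094116210938), 14.03624439239502) [[265.52942 190.88235]
 [273.11768 160.52942]
 [303.70593 168.17648]
 [296.11768 198.52942]]
blank [ 542.65402924 -133.67916321] -0.18519890732215966 [[1.7, 1.3], [2.3, -1.6], [-2.8, 1.1], [-1.1, -0.8]]
blank rect [[ 542.61610939 -132.92914739]]
blank in jig [ -19.10266424 -109.3703234 ] sizes [92.71829664 95.51607858 88.43102204]
side jig(60,50),(-60,50),(50,40) [[639.02139918  13.61586603]
 [519.43612715  33.56483889]
 [618.82930618 -44.01775714]] pred [array([635.57607363,  18.04962487]), array([516.04871824,  28.68970535]), array([624.72878731,   8.9756853 ])]
side blank front corners [[594.99587214 -93.28179677]
 [507.1172388  -60.05558031]] [array([595.17090511, -97.73507122]), array([506.70993725, -81.16228735])]
```

```bash
cat >> h.py <<'E'
from scipy.spatial.transform import Rotation as Ro
def go(P,yaw):
    s=env.state();R=Ro.from_euler("xyz",s["tcp_rot"]).as_matrix()
    print("at",s["eef_pos"].round(1),"shift",(R.T@(np.array(P)-s["eef_pos"])).round(1),"turn",round(-np.degrees((yaw-s["tcp_rot"][2]+np.pi)%(2*np.pi)-np.pi),2),"t",round(s["t"],2))
E
python3 -c "
from h import *
go([542.6,-133,120],-.185+np.pi)"
```

```text
at [266.  565.4 214.1] shift [-547.6 -514.1   94.6] turn -14.6 t 0.1
```

>>> step_arm:
  plan:
    - [[-548, -514, 60, -14.6, -0.37], [-548, -514, 60, -14.6, -0.37], [-548, -514, 60, -14.6, -0.37], [-548, -514, 60, -14.6, -0.37], [-548, -514, 60, -14.6, -0.37], [-548, -514, 60, -14.6, -0.37], [-548, -514, 60, -14.6, -0.37], [-548, -514, 60, -14.6, -0.37]]

```text
t: 0.77
eef_pos: [388.5, 255.3, 188.0]
tcp_rot: [-3.142, -0.0, 2.957]
ft_force: [1.0, 0.6, -1.0]
opening: 0.495
grip_force: 0.0
```

```bash
python3 -c "
from h import *
go([542.6,-133,120],-.185+np.pi)"
```

```text
at [388.5 255.3 188. ] shift [-222.7 -353.4   68. ] turn 0.02 t 0.77
```

>>> step_arm:
  plan:
    - [[-210, -340, 30, 0, -0.37], [-210, -340, 30, 0, -0.37], [-210, -340, 30, 0, -0.37], [-210, -340, 30, 0, -0.37], [-210, -340, 30, 0, -0.37], [-210, -340, 30, 0, -0.37], [-210, -340, 30, 0, -0.37], [-210, -340, 30, 0, -0.37]]

```text
t: 1.43
eef_pos: [508.3, -55.1, 162.9]
tcp_rot: [3.141, -0.0, 2.956]
ft_force: [0.2, 0.8, 0.4]
opening: 0.318
grip_force: 0.0
```

>>> step_arm:
  plan:
    - [[0, -30, 0, 0, -0.37], [0, -30, 0, 0, -0.37], [0, -30, 0, 0, -0.37], [0, -30, 0, 0, -0.37]]

```text
t: 1.77
eef_pos: [502.3, -82.1, 163.0]
tcp_rot: [3.141, -0.001, 2.956]
ft_force: [0.3, 0.2, -0.4]
opening: 0.316
grip_force: 0.0
```

```bash
python3 -c "
from h import *
go([542.6,-133,60],-.185+np.pi)"
```

```text
at [502.3 -82.1 163. ] shift [-49.  -42.6 103. ] turn -0.03 t 1.77
```

>>> step_arm:
  plan:
    - [[-49, -42.5, 40, 0, -0.37], [-49, -42.5, 80, 0, -0.37], [-49, -42.5, 103, 0, -0.37], [-49, -42.5, 103, 0, -0.37], [-49, -42.5, 103, 0, -0.37], [-49, -42.5, 103, 0, -0.37]]

```text
t: 2.27
eef_pos: [543.0, -132.1, 61.6]
tcp_rot: [3.141, 0.0, 2.958]
ft_force: [-0.1, -0.2, 0.5]
opening: 0.317
grip_force: 0.0
```

```bash
python3 - <<'E'
from h import *
go([542.6,-133,34],-.185+np.pi)
a=env.read_camera("top")[135:210,220:320];b=env.read_camera("side")[165:240,190:290]
cv2.imwrite("pics/1.png",cv2.resize(np.hstack([a,b]),(800,300),interpolation=cv2.INTER_CUBIC))
E
```

```text
at [ 543.  -132.1   61.6] shift [ 0.3 -1.  27.6] turn 0.08 t 2.27
```

View pics/1.png

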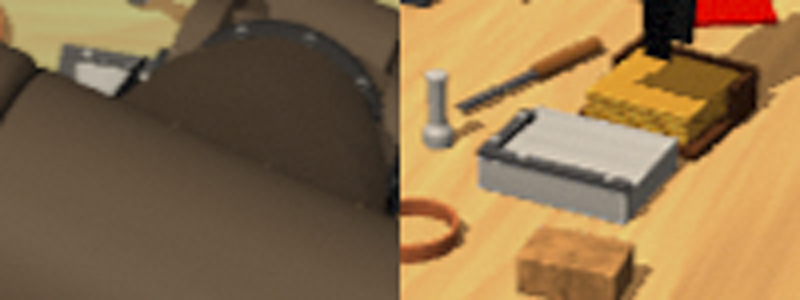

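The top camera is blocked by the arm. In the side view the fingers hover over the blank, and its whole outline can be seen. Next I descend slowly to contact.

>>> step_arm:
  plan:
    - [[0, 0, 10, 0, -0.37], [0, 0, 18, 0, -0.37], [0, 0, 22, 0, -0.37], [0, 0, 24, 0, -0.37], [0, 0, 24, 0, -0.37]]

```text
t: 2.78
eef_pos: [542.7, -133.1, 35.7]
tcp_rot: [3.141, -0.001, 2.957]
ft_force: [-0.4, -0.4, 0.1]
opening: 0.314
grip_force: 0.0
```

>>> step_arm:
  plan:
    - [[0, 0, 0.7, 0, -0.37], [0, 0, 1.4, 0, -0.37], [0, 0, 2, 0, -0.37], [0, 0, 2, 0, -0.37]]

```text
t: 3.12
eef_pos: [543.0, -133.3, 34.3]
tcp_rot: [3.142, 0.0, 2.957]
ft_force: [-0.9, -0.6, 0.8]
opening: 0.315
grip_force: 0.4
```

>>> step_arm:
  plan:
    - [[0, 0, 0.5, 0, -0.37], [0, 0, 0.5, 0, -0.37], [0, 0, 0.5, 0, -0.37]]

```text
t: 3.37
eef_pos: [543.0, -133.3, 34.3]
tcp_rot: [-3.142, 0.001, 2.957]
ft_force: [-2.0, 1.0, 8.2]
opening: 0.314
grip_force: 3.8
```

>>> step_arm:
  plan:
    - [[0, 0, 0.5, 0, -0.37], [0, 0, 0.5, 0, -0.37], [0, 0, 0.5, 0, -0.37]]

```text
t: 3.62
eef_pos: [543.0, -133.3, 34.3]
tcp_rot: [-3.141, 0.001, 2.957]
ft_force: [-4.0, 1.6, 14.2]
opening: 0.314
grip_force: 6.8
```

>>> step_arm:
  plan:
    - [[0, 1, -0.2, 0, -0.37], [0, 3, -0.2, 0, -0.37], [0, 5, -0.2, 0, -0.37], [0, 7, -0.2, 0, -0.37], [0, 9, -0.2, 0, -0.37], [0, 10, -0.2, 0, -0.37]]

```text
t: 4.12
eef_pos: [545.6, -123.8, 34.3]
tcp_rot: [-3.141, 0.002, 2.957]
ft_force: [-1.1, -2.8, 8.1]
opening: 0.309
grip_force: 4.2
```

```bash
python3 - <<'E'
from h import *
b=env.read_camera("side")[165:240,190:290]
cv2.imwrite("pics/2.png",cv2.resize(b,(800,600),interpolation=cv2.INTER_CUBIC))
print(env.state()["ft_force"])
E
```

```text
[-0.60616653 -1.43996914  8.52773608]
```

View pics/2.png

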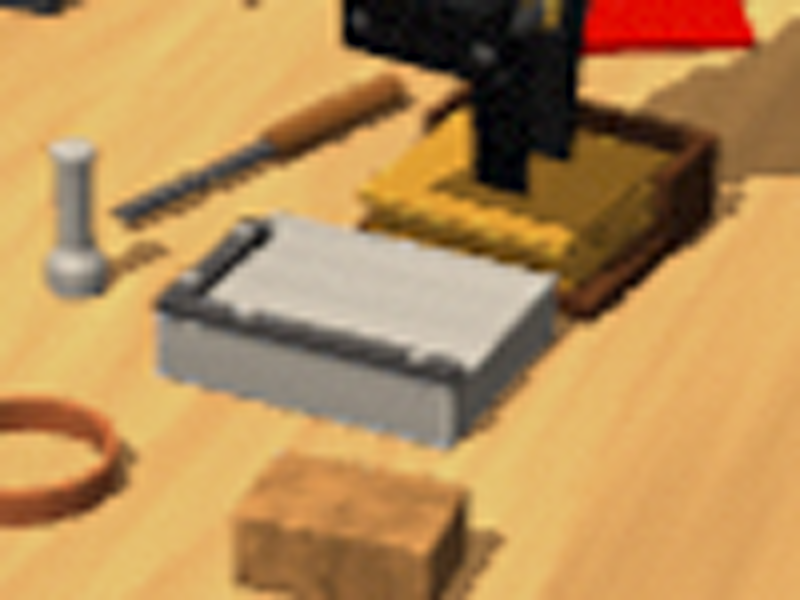

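The top blank moved with the fingers, its front edge now overhanging blank2 near (440,225), and the stack below stayed. I'll keep dragging.

>>> step_arm:
  plan:
    - [[0, 2, 0.15, 0, -0.37], [0, 5, 0.15, 0, -0.37], [0, 8, 0.15, 0, -0.37], [0, 11, 0.15, 0, -0.37], [0, 13, 0.15, 0, -0.37], [0, 15, 0.15, 0, -0.37]]

```text
t: 4.67
eef_pos: [548.5, -109.2, 34.3]
tcp_rot: [-3.141, 0.003, 2.957]
ft_force: [-0.5, -3.9, 10.1]
opening: 0.315
grip_force: 4.9
```

>>> step_arm:
  plan:
    - [[0, 2, 0, 0, -0.37], [0, 5, 0, 0, -0.37], [0, 8, 0, 0, -0.37], [0, 11, 0, 0, -0.37], [0, 13, 0, 0, -0.37], [0, 15, 0, 0, -0.37]]

```text
t: 5.17
eef_pos: [551.2, -94.4, 34.3]
tcp_rot: [-3.141, 0.003, 2.957]
ft_force: [-0.4, -4.0, 9.1]
opening: 0.318
grip_force: 4.8
```

>>> step_arm:
  plan:
    - [[0, 2, 0, 0, -0.37], [0, 4, 0, 0, -0.37], [0, 6, 0, 0, -0.37], [0, 8, 0, 0, -0.37], [0, 10, 0, 0, -0.37], [0, 12, 0.1, 0, -0.37]]

```text
t: 5.67
eef_pos: [553.4, -82.6, 34.2]
tcp_rot: [-3.141, 0.003, 2.957]
ft_force: [-0.3, -3.8, 11.5]
opening: 0.313
grip_force: 5.6
```

```bash
python3 - <<'E'
from h import *
s=env.state();print(s["eef_pos"],s["ft_force"])
b=env.read_camera("side")[165:240,190:290]
cv2.imwrite("pics/3.png",cv2.resize(b,(800,600),interpolation=cv2.INTER_CUBIC))
E
```

```text
[553.43281546 -82.64025257  34.21988009] [-0.25833298 -3.76355754 11.54766324]
```

View pics/3.png

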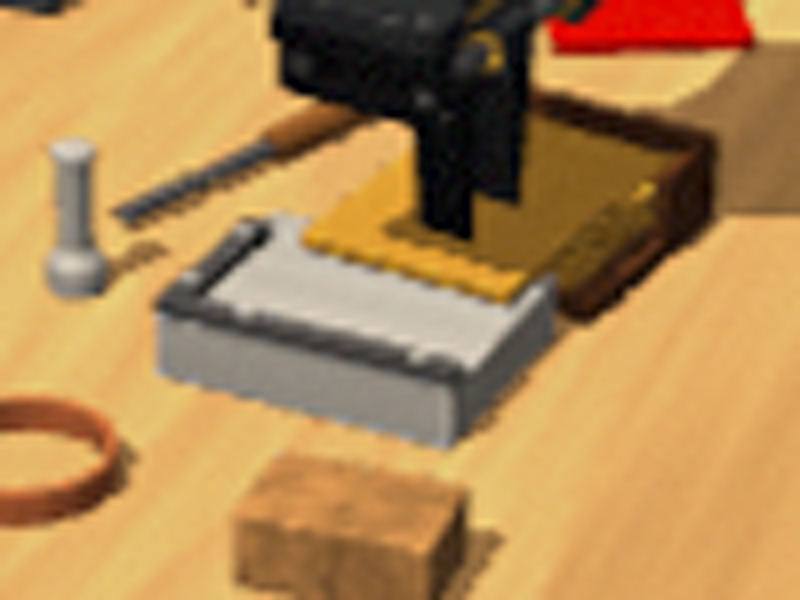

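The blank now bridges the stack and the jig table, its front edge running from (305,238) to (515,300). Both fences are still clear of it. Next I turn it to the jig's yaw while dragging on.

>>> step_arm:
  plan:
    - [[-0.5, 3, 0, -0.7, -0.37], [-1, 6, 0, -1.4, -0.37], [-1.5, 9, 0, -2.2, -0.37], [-2, 12, 0, -3, -0.37], [-2.5, 14, 0, -3.5, -0.37]]

```text
t: 6.13
eef_pos: [558.3, -69.0, 34.1]
tcp_rot: [-3.141, 0.002, 3.019]
ft_force: [-1.8, -1.8, 9.9]
opening: 0.315
grip_force: 4.3
```

>>> step_arm:
  plan:
    - [[-0.5, 2, 0.1, -0.5, -0.37], [-1, 4, 0.1, -1, -0.37], [-1.5, 6, 0.1, -1.5, -0.37], [-2, 8, 0.1, -2, -0.37], [-2, 9, 0.1, -2, -0.37]]

```text
t: 6.55
eef_pos: [561.4, -60.4, 33.9]
tcp_rot: [-3.141, 0.002, 3.053]
ft_force: [-0.7, -2.3, 7.9]
opening: 0.317
grip_force: 3.7
```

>>> step_arm:
  plan:
    - [[-1, 2, 0.2, 0, -0.37], [-1.5, 4, 0.25, 0, -0.37], [-2, 6, 0.3, 0, -0.37], [-2.5, 8, 0.35, 0, -0.37], [-2.5, 9, 0.35, 0, -0.37]]

```text
t: 6.97
eef_pos: [564.8, -51.7, 33.7]
tcp_rot: [-3.141, 0.002, 3.053]
ft_force: [1.1, -3.3, 10.0]
opening: 0.313
grip_force: 4.4
```

>>> step_arm:
  plan:
    - [[-1, 2, 0.1, 0, -0.37], [-1.5, 4, 0.2, 0, -0.37], [-2, 6, 0.3, 0, -0.37], [-2, 7, 0.3, 0, -0.37]]

```text
t: 7.3
eef_pos: [567.5, -44.9, 33.5]
tcp_rot: [-3.141, 0.003, 3.053]
ft_force: [-1.0, -2.6, 9.6]
opening: 0.316
grip_force: 4.6
```

>>> step_arm:
  plan:
    - [[-0.5, 2, 0.2, 0, -0.37], [-1, 4, 0.4, 0, -0.37], [-1.5, 6, 0.6, 0, -0.37], [-1.5, 6, 0.6, 0, -0.37]]

```text
t: 7.63
eef_pos: [569.1, -38.6, 32.3]
tcp_rot: [-3.142, 0.001, 3.053]
ft_force: [0.5, 0.1, 6.9]
opening: 0.316
grip_force: 3.6
```

```bash
python3 - <<'E'
from h import *
s=env.state();print(s["eef_pos"],s["ft_force"])
b=env.read_camera("side")[165:240,190:290]
cv2.imwrite("pics/4.png",cv2.resize(b,(800,600),interpolation=cv2.INTER_CUBIC))
E
```

```text
[569.05238836 -38.62429606  32.32025771] [0.54642673 0.10814625 6.92593222]
```

View pics/4.png

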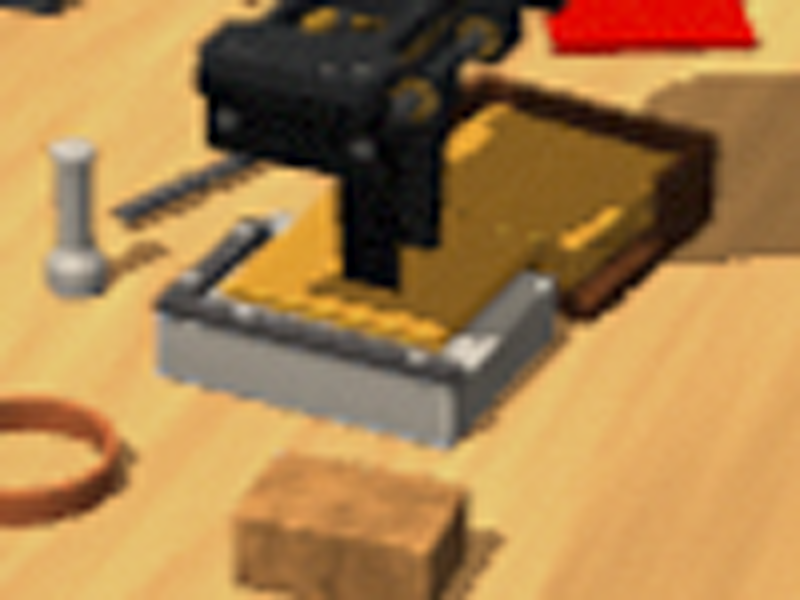

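The blank lies flat on the table (tips at z 32.3), a few mm from both fences: its front edge runs (220,293) to (445,345), with light table showing by the side fence. Now I push against the end fence until resistance.

>>> step_arm:
  plan:
    - [[0, 1.5, 0.25, 0, -0.37], [0, 3, 0.25, 0, -0.37], [0, 4, 0.25, 0, -0.37], [0, 4, 0.25, 0, -0.37]]

```text
t: 8.02
eef_pos: [569.6, -34.9, 32.3]
tcp_rot: [-3.141, 0.002, 3.053]
ft_force: [0.4, -0.9, 9.4]
opening: 0.318
grip_force: 4.5
```

>>> step_arm:
  plan:
    - [[0, 1, 0, 0, -0.37], [0, 2, 0, 0, -0.37], [0, 2, 0, 0, -0.37]]

```text
t: 8.27
eef_pos: [569.8, -32.9, 32.3]
tcp_rot: [-3.141, 0.002, 3.053]
ft_force: [-0.2, -1.3, 10.2]
opening: 0.314
grip_force: 4.5
```

>>> step_arm:
  plan:
    - [[0, 1, 0, 0, -0.37], [0, 2, 0, 0, -0.37], [0, 2, 0, 0, -0.37]]

```text
t: 8.52
eef_pos: [570.0, -31.0, 32.3]
tcp_rot: [-3.141, 0.002, 3.053]
ft_force: [0.6, -1.2, 8.6]
opening: 0.313
grip_force: 4.5
```

>>> step_arm:
  plan:
    - [[0, 1, 0, 0, -0.37], [0, 1, 0, 0, -0.37]]

```text
t: 8.68
eef_pos: [570.1, -30.0, 32.3]
tcp_rot: [-3.141, 0.002, 3.053]
ft_force: [1.5, -2.0, 8.8]
opening: 0.314
grip_force: 4.5
```

>>> step_arm:
  plan:
    - [[0, 1, 0, 0, -0.37], [0, 1, 0, 0, -0.37]]

```text
t: 8.85
eef_pos: [570.2, -29.0, 32.3]
tcp_rot: [-3.141, 0.002, 3.053]
ft_force: [0.4, -1.9, 9.6]
opening: 0.318
grip_force: 4.5
```

>>> step_arm:
  plan:
    - [[0, 1, 0, 0, -0.37], [0, 1, 0, 0, -0.37]]

```text
t: 9.02
eef_pos: [570.3, -28.0, 32.3]
tcp_rot: [-3.141, 0.002, 3.053]
ft_force: [0.4, -2.7, 8.5]
opening: 0.317
grip_force: 4.5
```

```bash
python3 - <<'E'
from h import *
s=env.state();print(s["eef_pos"],s["ft_force"])
b=env.read_camera("side")[165:240,190:290]
cv2.imwrite("pics/5.png",cv2.resize(b,(800,600),interpolation=cv2.INTER_CUBIC))
E
```

```text
[570.29564988 -27.97735333  32.29302101] [ 0.40289576 -2.69051051  8.53599891]
```

View pics/5.png

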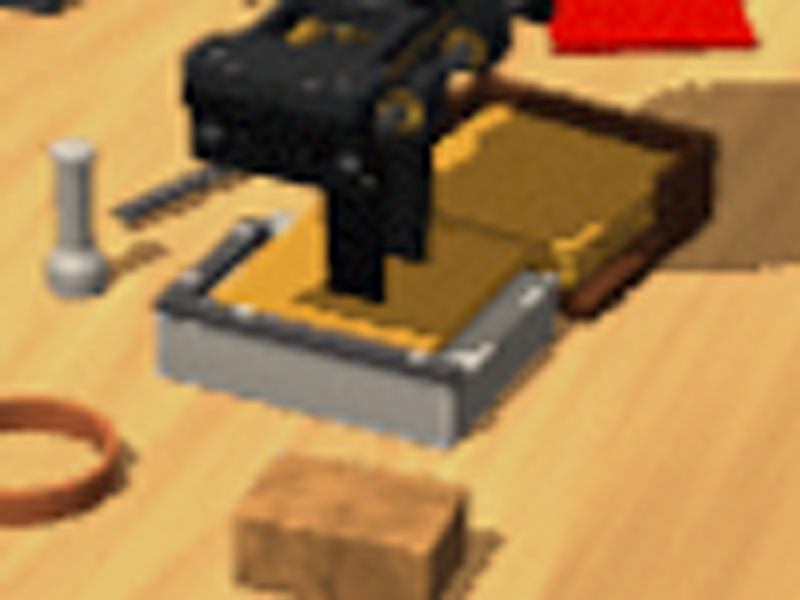

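The front edge is now hidden behind the end fence's top, and a thin strip of table still shows by the side fence near (270,225). I'll carry on gently.

>>> step_arm:
  plan:
    - [[0, 1, 0, 0, -0.37], [0, 1, 0, 0, -0.37]]

```text
t: 9.23
eef_pos: [570.4, -27.1, 32.3]
tcp_rot: [-3.141, 0.002, 3.053]
ft_force: [-0.5, -2.3, 9.4]
opening: 0.311
grip_force: 4.5
```

>>> step_arm:
  plan:
    - [[0, 1, 0, 0, -0.37], [0, 1, 0, 0, -0.37]]

```text
t: 9.4
eef_pos: [570.4, -26.1, 32.3]
tcp_rot: [-3.141, 0.002, 3.053]
ft_force: [0.4, -2.7, 9.7]
opening: 0.315
grip_force: 4.5
```

>>> step_arm:
  plan:
    - [[-1, 0, 0, 0, -0.37], [-2, 0, 0, 0, -0.37], [-3, 0, 0, 0, -0.37], [-3, 0, 0, 0, -0.37]]

```text
t: 9.73
eef_pos: [572.8, -26.1, 32.3]
tcp_rot: [-3.142, 0.0, 3.053]
ft_force: [-2.2, -1.1, 12.5]
opening: 0.314
grip_force: 5.8
```

>>> step_arm:
  plan:
    - [[-1, 0, -0.1, 0, -0.37], [-2, 0, -0.1, 0, -0.37], [-2, 0, -0.1, 0, -0.37]]

```text
t: 9.98
eef_pos: [574.8, -26.2, 32.3]
tcp_rot: [-3.142, 0.0, 3.053]
ft_force: [-2.4, -1.2, 9.9]
opening: 0.319
grip_force: 5.2
```

>>> step_arm:
  plan:
    - [[-1, 0, 0, 0, -0.37], [-2, 0, 0, 0, -0.37], [-2, 0, 0, 0, -0.37]]

```text
t: 10.23
eef_pos: [576.6, -26.4, 32.3]
tcp_rot: [-3.142, -0.0, 3.053]
ft_force: [-3.9, -0.9, 10.2]
opening: 0.317
grip_force: 5.4
```

>>> step_arm:
  plan:
    - [[-1, 0, 0, 0, -0.37], [-2, 0, 0, 0, -0.37], [-2, 0, 0, 0, -0.37]]

```text
t: 10.48
eef_pos: [578.2, -26.5, 32.3]
tcp_rot: [3.142, -0.001, 3.053]
ft_force: [-5.1, -0.6, 13.1]
opening: 0.318
grip_force: 6.2
```

>>> step_arm:
  plan:
    - [[-1, 0, -0.1, 0, -0.37], [-1, 0, -0.1, 0, -0.37]]

```text
t: 10.65
eef_pos: [579.2, -26.6, 32.3]
tcp_rot: [3.141, -0.001, 3.053]
ft_force: [-4.5, 0.5, 10.3]
opening: 0.317
grip_force: 5.4
```

>>> step_arm:
  plan:
    - [[0, 1, 0, 0, -0.37], [0, 2, 0, 0, -0.37], [0, 2, 0, 0, -0.37]]

```text
t: 10.9
eef_pos: [580.1, -24.8, 32.3]
tcp_rot: [-3.141, 0.001, 3.053]
ft_force: [-1.6, -1.8, 8.0]
opening: 0.316
grip_force: 4.1
```

>>> step_arm:
  plan:
    - [[0, 1, 0, 0, -0.37], [0, 1, 0, 0, -0.37]]

```text
t: 11.07
eef_pos: [580.3, -23.9, 32.3]
tcp_rot: [-3.141, 0.001, 3.053]
ft_force: [0.1, -2.5, 7.0]
opening: 0.315
grip_force: 3.9
```

>>> step_arm:
  plan:
    - [[0, 0, -8, 0, -1], [0, 0, -30, 0, -1], [0, -30, -60, 0, -1], [0, -70, -60, 0, -1], [0, -110, -60, 0, -1], [0, -150, -60, 0, -1], [0, -150, -60, 0, -1]]

```text
t: 11.65
eef_pos: [566.3, -178.9, 92.3]
tcp_rot: [-3.14, 0.001, 3.048]
ft_force: [-0.2, -0.2, -0.2]
opening: 0.003
grip_force: 0.0
```

```bash
python3 - <<'E'
from h import *
a=env.read_camera("top");b=env.read_camera("side");cv2.imwrite("pics/t6.png",a);cv2.imwrite("pics/s6.png",b)
f=lambda x,i:cv2.resize(x,None,fx=i,fy=i,interpolation=cv2.INTER_CUBIC)
cv2.imwrite("pics/6.png",np.hstack([f(a[145:205,225:275],8),f(b[175:235,200:250],8)]))
E
```

```text
(no output)
```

View pics/6.png

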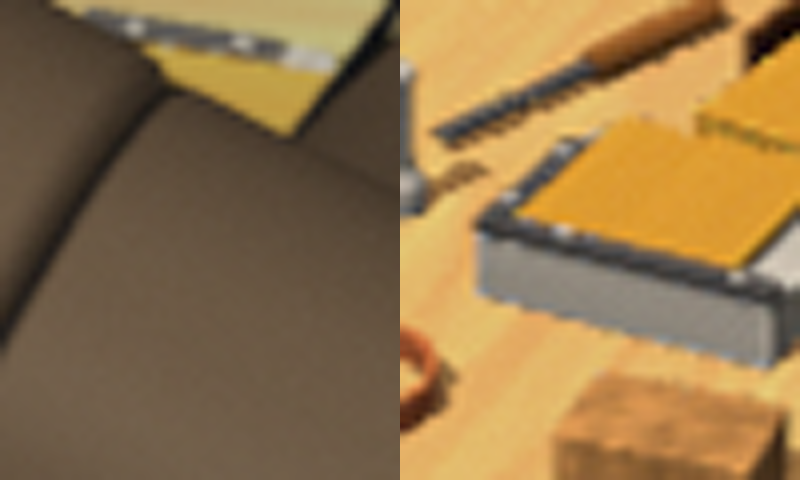

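The side view (right half) shows the blank apparently snug to both fences, with the stack in place. I can't resolve the last mm or two, so I'll seat it with gentle edge pushes.

```bash
python3 - <<'E'
from h import *
go([569.4,-104,60],np.pi-.0888)
E
```

```text
at [ 566.2 -174.3   91.8] shift [ 3.3 70.3 31.8] turn -0.17 t 11.75
```

>>> step_arm:
  plan:
    - [[3, 35, 15, 0, -1], [3, 70, 31, 0, -1], [3, 70, 50, 0, -1], [3, 70, 57, 0, -1], [3, 70, 59, 0, -1], [3, 70, 59, 0, -1], [3, 70, 59, 0, -1]]

```text
t: 12.33
eef_pos: [570.2, -103.5, 33.4]
tcp_rot: [-3.142, 0.001, 3.052]
ft_force: [0.6, 0.3, 0.8]
opening: 0.006
grip_force: 0.0
```

```bash
python3 - <<'E'
from h import *
go([569.7,-101.6,30.5],np.pi-.0888)
E
```

```text
at [ 570.2 -103.5   33.4] shift [0.7 1.8 2.9] turn -0.03 t 12.33
```

>>> step_arm:
  plan:
    - [[0, 0, 1.5, 0, -1], [0, 0, 2.7, 0, -1], [0, 0, 2.7, 0, -1], [0, 2, 2.7, 0, -1], [0, 4, 2.7, 0, -1], [0, 4, 2.7, 0, -1]]

```text
t: 12.83
eef_pos: [570.2, -98.8, 30.1]
tcp_rot: [3.141, 0.0, 3.053]
ft_force: [-1.1, -0.3, -0.1]
opening: 0.004
grip_force: 0.0
```

>>> step_arm:
  plan:
    - [[0, 1.5, 0, 0, -1], [0, 3, 0, 0, -1], [0, 3, 0, 0, -1]]

```text
t: 13.08
eef_pos: [570.5, -95.8, 30.0]
tcp_rot: [3.142, -0.0, 3.053]
ft_force: [0.0, -0.1, 0.6]
opening: 0.007
grip_force: 0.0
```

>>> step_arm:
  plan:
    - [[0, 1, 0, 0, -1], [0, 2, 0, 0, -1], [0, 2, 0, 0, -1]]

```text
t: 13.33
eef_pos: [570.7, -94.0, 30.0]
tcp_rot: [3.141, 0.0, 3.053]
ft_force: [1.4, -0.4, 0.1]
opening: 0.005
grip_force: 0.0
```

>>> step_arm:
  plan:
    - [[0, 1.5, 0, 0, -1], [0, 3, 0, 0, -1], [0, 3, 0, 0, -1]]

```text
t: 13.58
eef_pos: [570.9, -90.9, 30.0]
tcp_rot: [3.141, -0.0, 3.053]
ft_force: [0.2, -0.2, -0.4]
opening: 0.004
grip_force: 0.0
```

>>> step_arm:
  plan:
    - [[0, 1, 0, 0, -1], [0, 2, 0, 0, -1], [0, 2, 0, 0, -1]]

```text
t: 13.83
eef_pos: [571.1, -89.0, 30.0]
tcp_rot: [3.141, 0.0, 3.053]
ft_force: [-0.1, -0.1, -0.3]
opening: 0.007
grip_force: 0.0
```

>>> step_arm:
  plan:
    - [[0, 1, 0, 0, -1], [0, 1, 0, 0, -1]]

```text
t: 14.0
eef_pos: [571.2, -88.1, 30.0]
tcp_rot: [3.141, 0.0, 3.053]
ft_force: [0.5, -0.8, 0.4]
opening: 0.004
grip_force: 0.0
```

>>> step_arm:
  plan:
    - [[0, 1, 0, 0, -1], [0, 1, 0, 0, -1]]

```text
t: 14.17
eef_pos: [571.3, -87.0, 30.0]
tcp_rot: [3.141, -0.0, 3.053]
ft_force: [0.6, 0.1, -0.5]
opening: 0.001
grip_force: 0.0
```

>>> step_arm:
  plan:
    - [[0, 1, 0, 0, -1], [0, 1, 0, 0, -1]]

```text
t: 14.33
eef_pos: [571.3, -86.0, 30.0]
tcp_rot: [3.142, -0.0, 3.053]
ft_force: [-0.7, 0.5, -0.4]
opening: 0.005
grip_force: 0.0
```

>>> step_arm:
  plan:
    - [[0, 1, 0, 0, -1], [0, 1, 0, 0, -1]]

```text
t: 14.5
eef_pos: [571.5, -85.1, 30.0]
tcp_rot: [3.141, 0.0, 3.053]
ft_force: [-0.1, 0.5, 0.0]
opening: 0.004
grip_force: 0.0
```

>>> step_arm:
  plan:
    - [[0, 1, 0, 0, -1], [0, 2, 0, 0, -1], [0, 2, 0, 0, -1]]

```text
t: 14.75
eef_pos: [571.6, -83.0, 30.0]
tcp_rot: [3.141, 0.0, 3.053]
ft_force: [-0.2, -0.1, -0.3]
opening: 0.003
grip_force: 0.0
```

>>> step_arm:
  plan:
    - [[0, 1, 0, 0, -1], [0, 2, 0, 0, -1], [0, 2, 0, 0, -1]]

```text
t: 15.0
eef_pos: [571.8, -81.0, 30.0]
tcp_rot: [3.141, 0.0, 3.053]
ft_force: [-0.7, 0.3, -0.3]
opening: 0.006
grip_force: 0.0
```

>>> step_arm:
  plan:
    - [[0, 1, 0, 0, -1], [0, 1, 0, 0, -1]]

```text
t: 15.17
eef_pos: [571.9, -80.1, 30.0]
tcp_rot: [3.141, 0.0, 3.053]
ft_force: [-0.2, -0.5, 0.2]
opening: 0.005
grip_force: 0.0
```

>>> step_arm:
  plan:
    - [[0, 1, 0, 0, -1], [0, 1, 0, 0, -1]]

```text
t: 15.33
eef_pos: [572.0, -79.3, 30.0]
tcp_rot: [-3.141, 0.0, 3.053]
ft_force: [-0.9, -1.5, -0.2]
opening: 0.004
grip_force: 0.8
```

>>> step_arm:
  plan:
    - [[0, 0.5, 0, 0, -1], [0, 0.5, 0, 0, -1]]

```text
t: 15.5
eef_pos: [572.0, -79.2, 30.0]
tcp_rot: [-3.141, 0.0, 3.053]
ft_force: [-0.9, -5.5, -0.7]
opening: 0.002
grip_force: 2.7
```

>>> step_arm:
  plan:
    - [[0, 0.5, 0, 0, -1], [0, 0.5, 0, 0, -1]]

```text
t: 15.67
eef_pos: [572.1, -79.2, 30.0]
tcp_rot: [-3.141, 0.0, 3.053]
ft_force: [-1.3, -9.0, 0.0]
opening: 0.007
grip_force: 4.4
```

>>> step_arm:
  plan:
    - [[0, 0.4, 0, 0, -1], [0, 0.4, 0, 0, -1]]

```text
t: 15.83
eef_pos: [572.1, -79.1, 30.0]
tcp_rot: [-3.14, 0.0, 3.053]
ft_force: [-2.5, -11.6, -0.2]
opening: 0.006
grip_force: 5.8
```

Force builds with no motion, so the blank is seated on the end fence. Now the side edge.

>>> step_arm:
  plan:
    - [[0, -3, 0, 0, -1], [0, -5, -15, 0, -1], [0, -5, -35, 0, -1], [35, 20, -35, 0, -1], [67, 48, -35, 0, -1], [67, 48, -35, 0, -1], [67, 48, -35, 0, -1]]

```text
t: 16.42
eef_pos: [508.5, -22.7, 65.4]
tcp_rot: [3.141, -0.001, 3.054]
ft_force: [0.7, -0.3, 0.1]
opening: 0.002
grip_force: 0.0
```

```bash
python3 - <<'E'
from h import *
go([509.2,-26,30],np.pi-.0888)
E
```

```text
at [508.5 -22.7  65.4] shift [-1.  -3.2 35.4] turn 0.09 t 16.42
```

>>> step_arm:
  plan:
    - [[0, -3, 15, 0, -1], [0, -3, 28, 0, -1], [0, -3, 33, 0, -1], [0, -3, 35, 0, -1], [0, -3, 35, 0, -1], [-2, -3, 35, 0, -1], [-4, -3, 35, 0, -1], [-4, -3, 35, 0, -1]]

```text
t: 17.08
eef_pos: [514.2, -27.5, 30.5]
tcp_rot: [-3.142, 0.001, 3.053]
ft_force: [0.3, 0.7, -0.7]
opening: 0.005
grip_force: 0.0
```

>>> step_arm:
  plan:
    - [[-1.5, 0, 0, 0, -1], [-3, 0, 0, 0, -1], [-3, 0, 0, 0, -1]]

```text
t: 17.33
eef_pos: [516.7, -27.7, 30.2]
tcp_rot: [3.142, 0.001, 3.053]
ft_force: [-0.4, -0.1, -0.4]
opening: 0.005
grip_force: 0.0
```

>>> step_arm:
  plan:
    - [[-1, 0, 0, 0, -1], [-2, 0, 0, 0, -1], [-2, 0, 0, 0, -1]]

```text
t: 17.58
eef_pos: [518.5, -27.8, 30.0]
tcp_rot: [3.142, 0.0, 3.053]
ft_force: [0.0, 0.5, -1.0]
opening: 0.009
grip_force: 0.0
```

>>> step_arm:
  plan:
    - [[-1, 0, 0, 0, -1], [-2, 0, 0, 0, -1], [-2, 0, 0, 0, -1]]

```text
t: 17.83
eef_pos: [520.5, -28.0, 30.0]
tcp_rot: [3.142, 0.0, 3.053]
ft_force: [0.3, 1.0, 0.3]
opening: 0.007
grip_force: 0.0
```

>>> step_arm:
  plan:
    - [[-0.7, 0, 0, 0, -1], [-0.7, 0, 0, 0, -1]]

```text
t: 18.0
eef_pos: [521.1, -28.1, 30.0]
tcp_rot: [3.142, 0.0, 3.053]
ft_force: [0.2, -0.5, 1.1]
opening: 0.004
grip_force: 0.0
```

>>> step_arm:
  plan:
    - [[-0.7, 0, 0, 0, -1], [-0.7, 0, 0, 0, -1]]

```text
t: 18.17
eef_pos: [521.8, -28.1, 30.0]
tcp_rot: [3.142, 0.0, 3.053]
ft_force: [0.2, -0.6, 0.3]
opening: 0.004
grip_force: 0.0
```

>>> step_arm:
  plan:
    - [[-0.7, 0, 0, 0, -1], [-0.7, 0, 0, 0, -1]]

```text
t: 18.33
eef_pos: [522.5, -28.2, 30.0]
tcp_rot: [3.142, 0.0, 3.053]
ft_force: [0.7, -0.1, 0.5]
opening: 0.004
grip_force: 0.0
```

>>> step_arm:
  plan:
    - [[-0.6, 0, 0, 0, -1], [-0.6, 0, 0, 0, -1]]

```text
t: 18.5
eef_pos: [523.1, -28.3, 30.0]
tcp_rot: [3.142, 0.0, 3.053]
ft_force: [-0.2, -0.0, 0.5]
opening: 0.006
grip_force: 0.0
```

>>> step_arm:
  plan:
    - [[-0.7, 0, 0, 0, -1], [-0.7, 0, 0, 0, -1]]

```text
t: 18.67
eef_pos: [523.3, -28.2, 29.9]
tcp_rot: [3.141, -0.001, 3.053]
ft_force: [-2.2, -0.2, 1.2]
opening: 0.005
grip_force: 1.1
```

>>> step_arm:
  plan:
    - [[-0.7, 0, 0, 0, -1], [-0.7, 0, 0, 0, -1]]

```text
t: 18.83
eef_pos: [523.4, -28.2, 29.9]
tcp_rot: [3.141, -0.002, 3.053]
ft_force: [-5.4, -0.1, 2.9]
opening: 0.004
grip_force: 2.6
```

>>> step_arm:
  plan:
    - [[-0.6, 0, 0, 0, -1], [-0.6, 0, 0, 0, -1]]

```text
t: 19.0
eef_pos: [523.5, -28.2, 29.8]
tcp_rot: [3.141, -0.004, 3.053]
ft_force: [-7.0, 0.4, 3.5]
opening: 0.003
grip_force: 3.6
```

>>> step_arm:
  plan:
    - [[-0.5, 0, 0, 0, -1], [-0.5, 0, 0, 0, -1]]

```text
t: 19.17
eef_pos: [523.6, -28.2, 29.7]
tcp_rot: [3.141, -0.004, 3.053]
ft_force: [-8.1, 0.4, 3.7]
opening: 0.001
grip_force: 4.3
```

Seated on the side fence as well. I'll withdraw and check.

>>> step_arm:
  plan:
    - [[4, 0, 0, 0, -1], [6, 0, -20, 0, -1], [6, 0, -60, 0, -1], [20, 20, -95, 0, -1], [40, 60, -110, 0, -1], [40, 100, -110, 0, -1], [40, 140, -110, 0, -1], [40, 180, -110, 0, -1]]

```text
t: 19.83
eef_pos: [501.8, 155.7, 141.1]
tcp_rot: [3.141, 0.003, 3.052]
ft_force: [1.2, 0.1, 0.6]
opening: 0.006
grip_force: 0.0
```

>>> step_arm:
  plan:
    - [[0, 80, 0, 0, -1], [0, 80, 0, 0, -1], [0, 150, 0, 0, -1], [0, 150, 0, 0, -1], [0, 150, 0, 0, -1], [0, 150, 0, 0, -1]]

```text
t: 20.33
eef_pos: [514.7, 304.7, 139.7]
tcp_rot: [3.141, 0.0, 3.055]
ft_force: [-0.4, 0.0, 0.4]
opening: 0.006
grip_force: 0.0
```

```bash
python3 - <<'E'
from h import *
a=env.read_camera("top");b=env.read_camera("side");cv2.imwrite("pics/t7.png",a);cv2.imwrite("pics/s7.png",b)
f=lambda x,i:cv2.resize(x,None,fx=i,fy=i,interpolation=cv2.INTER_CUBIC)
cv2.imwrite("pics/7.png",np.vstack([np.hstack([f(a[145:205,225:275],8)[:, :400],f(b[175:235,200:250],8)])]))
E
```

```text
(no output)
```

View pics/7.png

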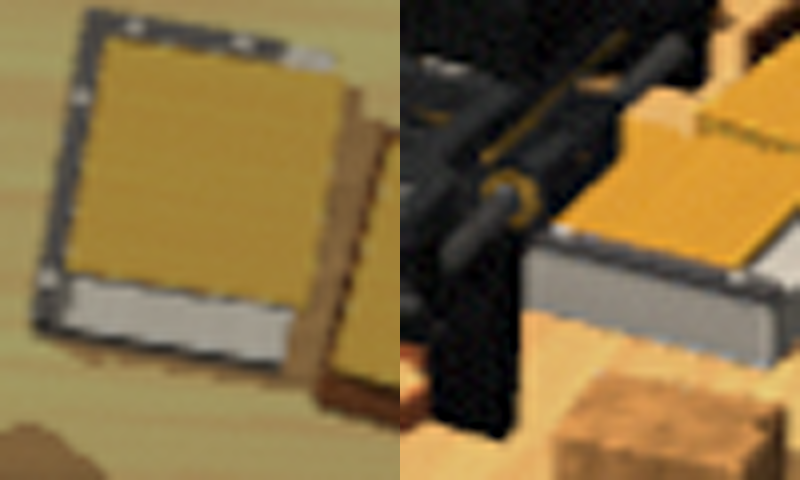

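The top view shows the blank snug against both fences, its corner at (100,45) in the crop, with an even table strip at the bottom. A quick check of blank2's position comes before handing in.

```bash
python3 - <<'E'
from h import *
h=cv2.cvtColor(cv2.imread("pics/t7.png"),cv2.COLOR_BGR2HSV)
m=cv2.inRange(h,(15,145,110),(26,255,255));m[:,:225]=0;m[:,320:]=0;m[:140]=0;m[215:]=0
for c in cv2.findContours(m,0,2)[0]:
    if cv2.contourArea(c)>300:
        r=cv2.minAreaRect(c);print(r,[ray("top",r[0],z)[0].round(1) for z in(28,32)])
print("was [542.6 -132.9]"); p=env.state(); print(p["t"])
E
```

```text
((284.1423034667969, 179.81153869628906), (32.80196762084961, 30.25849723815918), 15.255120277404785) [array([ 543.2, -132.1]), array([ 542.2, -131.7])]
((250.76513671875, 166.1644287109375), (31.22342872619629, 29.253860473632812), 10.007980346679688) [array([577.9, -32.1]), array([576.8, -32.1])]
was [542.6 -132.9]
20.4333
```

Blank2 is within about 1 mm of its place, and the blank is at the estimated home within about 1 mm.

```bash
python3 -c "
from cell import env
print(env.job_done())"
```

```text
the job is handed in; nothing more can be done
None
```

The job is handed in: the top brass blank lies flat and snug against both jig fences, the stack's visible top blank stayed within about 1 mm of its place, and the run took about 20 s of the 51 s allowed.

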